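# Swap the worn drive stem of a food processor and hold the new one home

## Robot

A 6-joint arm with a two-finger parallel gripper is mounted at the origin on the work surface. World frame = base frame: x ahead of the robot, y to its left, z up, the work surface at z = 0. Lengths are in mm, angles in rad, forces in N, time in s.
With the tool pointing down it reaches from about 350 to 775 mm from the base axis. Payload 7.3 kg.
Tool frame: the origin (TCP) lies between the finger pads; the fingertips stand 22 mm ahead of it and the grasp point (between the pads) lies 3 mm ahead of it; z points along the fingers, x is the direction in which the jaws open and shut, and the axes are right-handed (so a half turn about z gives the same grasp; the last joint's range is limited). The gripper opens to 92 mm and grips with 3 to 60 N. Pads are 19 mm wide; open, the fingers measure 130 mm over their backs; the gripper's body (75 mm by 190 mm) begins 47 mm behind the grasp point.
Start: joints at [-1.415, 0.342, 1.524, -0, 1.275, -0.146], TCP at [156.073, -501.286, 215.241] pointing down, gripper open.
Joint ranges: [-2.53, 2.53], [-0.77, 2.02], [0.04, 2.7], [-1, 4.14], [0.28, 2.66], [-3.11, 3.11]. Speed limits (rad/s): [2.57, 2.57, 3.14, 3.14, 3.14, 3.14].

## Interface

Orientations are given as [roll, pitch, yaw] about the fixed x, y, z axes, in that order (R = Rz(yaw) Ry(pitch) Rx(roll)).
In Python, from plant import * gives the robot as it stands. The module is installed in compiled form; this text tells all that it offers.
- The arm moves only by the shell command python3 -m handwheel 'ROWS' [OPENING]. ROWS is a JSON object of lists of equal length, an entry for each row: "translation": the shift along the world's x, y, z in units of 15 cm (1.0 is 15 cm), a list of three; "twist": the turn about the world's z in units of 90 degrees (1.0 is 90 degrees). In form: {"translation": [[tx, ty, tz], ...], "twist": [twist, ...]}. A call has exactly 8 rows; each row shifts and turns the pose as measured when the row begins; what a row does not reach is not made up. A row lasts 1/8 s, in which the tool goes at most 62.5 mm and 10.7 degrees, less where a joint would pass 70% of its speed; a pose out of reach is approached as far as the arm can. A call with a number of a shift or a turn outside -1 to 1 is refused whole. A call with a gripper value outside its range is refused whole. OPENING is the closure in counts, from 0 (fully open) to 255 (shut), set as the call begins (- or left out, the last holds). The fingers move at their own pace and stop on an object; the grip force is fixed at half the most. Time passes only in rows, so rows that do not move let the fingers close, or fill a call up. It gives the time, the measured TCP pose, the force and the opening at its end, in the units of the state.
- get_obs(): the state, without advancing time (a new reading comes with each control period).
- capture(name): name is "scene" or "top"; returns a dict with "img" (384x512x3 uint8, red, green, blue), "vertical_fov" (degrees; the focal length in pixels is half the picture's height over the tangent of half this angle, whatever the lens; pixels are square), "cx", "cy" (the principal point, pixels), "distortion" ([k1, k2, p1, p2, k3] as OpenCV has them; the pictures are not rectified), "world_from_camera" (4x4, takes a point from camera to world coordinates). Camera axes: x right, y up, looking along -z (the intrinsics and any distortion apply to the point x, -y, -z); pixel columns grow to the right and rows downward; lengths in mm; the calibration is good to about 2 mm. A picture is of the moment at which its call begins. There is no depth.
- close_job(): hands the job in, once; it reports no verdict.
Trained networks look in the newest picture that a camera, given by its name, has taken for a name from the list of things; names that differ only in an ending like _2 or _b are one class to them, and where a whole thing is asked for, a point or a joint stands for the part that bears it (a point fixed in the world has none). Each returns a list of dicts, best first, with "score" (0 to 1); they miss things now and then, are a little off and sometimes report something else, mostly with a low value. They report only what shows in the picture. A call takes as long as a camera call. They do not tell look-alikes from the thing itself.
- search_frame(camera, label): "position" ([x, y, z] in mm, in the coordinates of the camera as it stood for that picture, good to about 4 mm: the middle of the surface that is visible of it).
- spot_point(camera, label): "position" ([x, y, z] in mm, in the coordinates of the camera as it stood for that picture, good to about 4 mm: a listed point, or the origin of a listed thing).
The state is a dict: "time": time; "joint_positions": joint angles; "dq": joint speeds; "tau": joint torques, N m; "tool_pos": TCP position; "tcp_rot": TCP orientation; "contact_force": force on the tool from outside, world axes, zero at the start; "moment": the same for the moment, N m; "grip_width": finger opening in mm.
Only numpy, scipy, OpenCV 4.12 (cv2) and the standard library are available. Lean on these libraries where they do the work, as an engineer would, in place of code of your own. Each camera call takes 0.05 s, during which the arm holds its last target.

## Task

The drive stem standing in the food processor's hub is worn out (its key has sheared off): pull it out and drop it in the wire basket. Then take the new keyed stem from the wooden rack (the one with the flat bar grip and a lug on its collar, not the round-knobbed tool), push it into the hub, turning it until its key slips into the slot, and keep pushing against the spring until its collar sits fully down on the hub. Finish while still gripping it and holding it pressed down there, and leave the round-knobbed tool, the mug and the low can standing where they are.

Things in the scene. Friction and masses are not known exactly. Their poses are not given: they have to be found in the camera images.
- hub_mouth (a point): Centre of the hub's top rim, 130 mm above the counter. The hub is an upright steel tube, outside about 38 mm, bore 22.4 mm, on the white motor base (170 x 160 mm, top 82 mm high). A slot 8.5 mm wide runs down through its wall; x points from the hub's axis to the slot (roughly away from the robot), z up. Hub and base are fixed.
- plunger (a joint): Spring plunger in the bore of the hub: 0 = up (its top 35 mm below the rim), grows as it is pressed down, at most 0.013 m. The spring takes 3 N to start and 7 N at 0.010 m, where a seated stem's collar touches the rim; it pushes a released stem back up.
- worn_grip (a point): Grip centre of the worn stem (120 g), upright in the hub on the plunger at the start. Shaped as the new stem but without key. The point is 31 mm above the collar's underside, which stands 10 mm above the rim; the stem must rise 40 mm to be clear. x along the bar grip towards the collar's lug, y across the bar, z up.
- new_grip (a point): Grip centre of the new stem (140 g), hanging upright by its collar in a hole of the rack. Grey bar grip 44 mm long (x), 14 mm thick (y), from 5 to 46 mm above the collar's underside; the collar is 44 mm wide, 5 mm thick, with a lug 10 mm wide out to x = +32 mm. The point is 31 mm above the collar's underside; x along the bar towards lug and key, z up.
- new_collar (a point): Centre of the underside of the new stem's collar, axes as new_grip; at the hub's mouth when seated. Below it a shaft 20 mm wide, 45 mm long, tip tapered to 14 mm. A key 6 mm wide stands out to 16 mm from the axis on the +x side, under the lug, 5 to 30 mm below the collar: the first 15 mm enter at any angle, then the key lands on the rim unless over the slot.
- basket_in (a point): Centre of the floor of the wire basket, 200 mm (x) x 150 mm (y) outside, rim 75 mm above the counter, floor 4 mm above it; fixed. The basket stands on one side of the motor base, the rack on the other.
- dough_tool: Another attachment with a round knob (34 mm) on a 44 mm collar, hanging in the rack's other hole, 90 mm from the new stem; origin at its collar's underside, knob top 42 mm above. The rack is a wooden stand 180 x 85 mm, its top 60 mm high, holes 36 mm. Leave it.
- mug: White mug, 72 mm wide, 75 mm high, origin at its foot. Leave it.
- tin: Low steel can, 66 mm wide, 55 mm high, origin at its foot. Leave it.
There are look-alikes about, which are no part of the job. What is shaped like the part that bears new_grip but orange is not meant.

How it is judged (in metres and radians):
On the way, in this order (a step that is already met when the one before it is completed fails the run):
1. the worn stem lies in the wire basket, let go (x of worn_grip in the frame of basket_in between -0.1 and 0.1 m and y of worn_grip in the frame of basket_in between -0.075 and 0.075 m and height (world z) of worn_grip below 0.09 m and contact force between worn and the fingers below 0.1 N and linear speed of worn below 0.05 m/s), for 0.2 s.
2. the new stem's key has slipped into the hub's slot (horizontal distance between new_collar and hub_mouth below 0.004 m and angle between new_collar's own z axis and vertical below 0.1 rad and angle between the x axis of new_collar and the x axis of hub_mouth, either way round below 0.2 rad and z of new_collar in the frame of hub_mouth below 0.024 m), for 0.1 s.
At the end, for the whole second after the job is handed in: Worn stem at rest in the basket, released. New stem in the hub, key in slot (0.2 rad), tilt under 0.1 rad, within 4 mm of the axis, collar within 3 mm of the rim, plunger pressed at least 7 mm, still held by the gripper (over 3 N) (all of step 1 and horizontal distance between new_collar and hub_mouth below 0.004 m and angle between new_collar's own z axis and vertical below 0.1 rad and angle between the x axis of new_collar and the x axis of hub_mouth, either way round below 0.2 rad and z of new_collar in the frame of hub_mouth below 0.003 m and value of joint plunger above 0.007 m and contact force between new and the fingers above 3 N); the arm keeps its last pose, push and grip.
It fails at once if the mug, the low can or the round-knobbed tool is knocked over or shifted by more than 40 mm (distance of any of dough_tool, mug, tin from where it was at the start of the episode above 0.04 m or angle between any of dough_tool, mug, tin's own z axis and vertical above 0.5 rad).
It also fails if it takes over 64 s, if anything falls off the work surface, if the arm or the gripper's body presses on something with over 40 N, if the wrist force passes 120 N, or if a joint passes its speed limit or range.

## Working session

There is one attempt and no reset: what is moved stays moved. The work goes in short steps, Python scripts to look and compute and a shell command to move; the robot and the scene stay as the last step left them, time stands still between calls to the robot, and variables do not carry over. Pictures are saved under pics/ and viewed, and the job is handed in when it is done.

```bash
mkdir -p pics; ls; cat > h.py <<'E'
from plant import *
import numpy as np, cv2
def cap(n,fn=None):
    c=capture(n)
    if fn: cv2.imwrite('pics/'+fn,c['img'][:,:,::-1])
    return c
def w(c,p):
    return (np.array(c['world_from_camera'])@np.append(p,1))[:3]
def K(c):
    f=192/np.tan(np.radians(c['vertical_fov'])/2)
    return np.array([[f,0,c['cx']],[0,f,c['cy']],[0,0,1]])
def pix(c,P):
    P=np.atleast_2d(np.array(P,float))
    Tc=np.linalg.inv(np.array(c['world_from_camera']))
    q=P@Tc[:3,:3].T+Tc[:3,3]; q=q*[1,-1,-1]
    return cv2.projectPoints(q,np.zeros(3),np.zeros(3),K(c),np.array(c['distortion'],float))[0][:,0]
def ray(c,uv,z):
    n=cv2.undistortPoints(np.array([[uv]],float),K(c),np.array(c['distortion'],float))[0,0]
    T=np.array(c['world_from_camera']); d=T[:3,:3]@np.array([n[0],-n[1],-1]); o=T[:3,3]
    return o+d*(z-o[2])/d[2]
E
python3 - <<'E'
from h import *
o=get_obs(); print(o['time'],o['tool_pos'],o['tcp_rot'],o['grip_width'])
for n in ('scene','top'):
    c=cap(n,n+'0.png'); print(n,np.round(c['world_from_camera'],3).tolist(),c['vertical_fov'])
    for l in ('hub_mouth','worn_grip','new_grip','new_collar','basket_in','dough_tool','mug','tin'):
        print(l,[(round(d['score'],2),w(c,d['position']).round().tolist(),pix(c,w(c,d['position']))[0].round().tolist()) for d in spot_point(n,l)][:4])
E
```

```text
pics
0.0 [ 156.00895913 -500.84427337  214.54927752] [-3.14133969e+00  1.50376385e-03 -1.26900710e+00] 92.19073808260706
scene [[0.542, -0.492, 0.681, 1105.153], [0.84, 0.327, -0.432, -369.068], [-0.01, 0.807, 0.591, 649.509], [0.0, 0.0, 0.0, 1.0]] 56.74418780801303
hub_mouth [(0.62, [603.0, 31.0, 131.0], [285.0, 213.0])]
worn_grip [(0.32, [385.0, -79.0, 4.0], [205.0, 221.0])]
new_grip [(0.76, [532.0, -177.0, 79.0], [192.0, 247.0]), (0.65, [617.0, -264.0, 81.0], [170.0, 287.0]), (0.64, [503.0, -290.0, 96.0], [138.0, 253.0])]
new_collar [(0.64, [614.0, -265.0, 43.0], [172.0, 299.0])]
basket_in [(0.88, [468.0, 306.0, 3.0], [328.0, 192.0])]
dough_tool [(0.69, [419.0, -297.0, 56.0], [127.0, 245.0])]
mug [(0.94, [387.0, 67.0, -1.0], [250.0, 205.0]), (0.21, [505.0, -285.0, 90.0], [141.0, 254.0])]
tin [(0.83, [384.0, -79.0, 2.0], [205.0, 222.0])]
top [[-0.024, 0.992, -0.122, 378.176], [-1.0, -0.023, 0.012, 18.0], [0.009, 0.122, 0.992, 1288.895], [0.0, 0.0, 0.0, 1.0]] 46.62050038921316
hub_mouth [(0.96, [603.0, 35.0, 131.0], [240.0, 156.0])]
worn_grip [(0.47, [609.0, 32.0, 171.0], [241.0, 151.0]), (0.31, [384.0, -80.0, -0.0], [283.0, 239.0])]
new_grip [(0.7, [535.0, -177.0, 73.0], [318.0, 183.0]), (0.64, [509.0, -286.0, 90.0], [359.0, 191.0]), (0.51, [612.0, -261.0, 77.0], [347.0, 154.0])]
new_collar [(0.78, [612.0, -266.0, 43.0], [346.0, 157.0]), (0.77, [508.0, -286.0, 60.0], [356.0, 192.0]), (0.75, [532.0, -174.0, 46.0], [316.0, 185.0])]
basket_in [(0.57, [465.0, 309.0, 0.0], [148.0, 214.0])]
dough_tool [(0.76, [419.0, -292.0, 64.0], [360.0, 224.0])]
mug [(0.72, [387.0, 68.0, 2.0], [232.0, 239.0])]
tin [(0.79, [387.0, -80.0, -1.0], [283.0, 238.0])]
```

View pics/scene0.png

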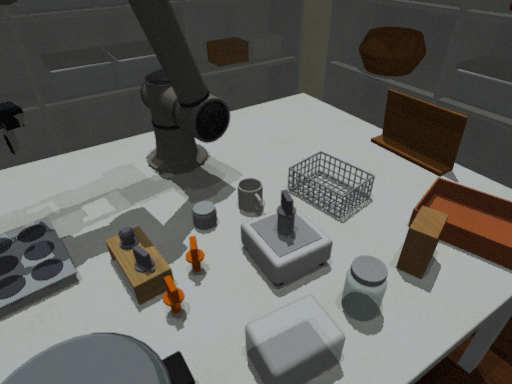

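View pics/top0.png

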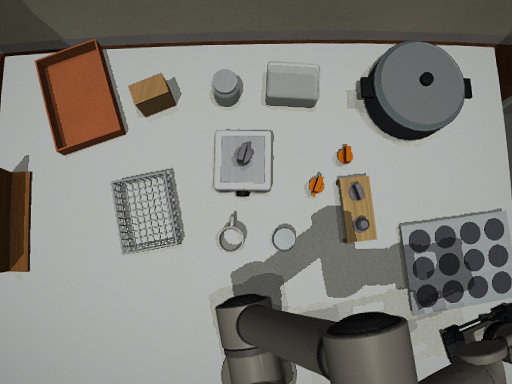

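```bash
python3 - <<'E'
import cv2,numpy as np
a=cv2.imread('pics/scene0.png'); b=cv2.imread('pics/top0.png')
x=cv2.resize(a[215:325,90:220],(560,474),interpolation=cv2.INTER_CUBIC)
cv2.imwrite('pics/c1.png',x)
cv2.imwrite('pics/c2.png',cv2.resize(b[120:250,200:400],(800,520),interpolation=cv2.INTER_CUBIC))
cv2.imwrite('pics/c3.png',cv2.resize(a[155:255,235:335],(600,600),interpolation=cv2.INTER_CUBIC))
E
```

```text
(no output)
```

View pics/c1.png

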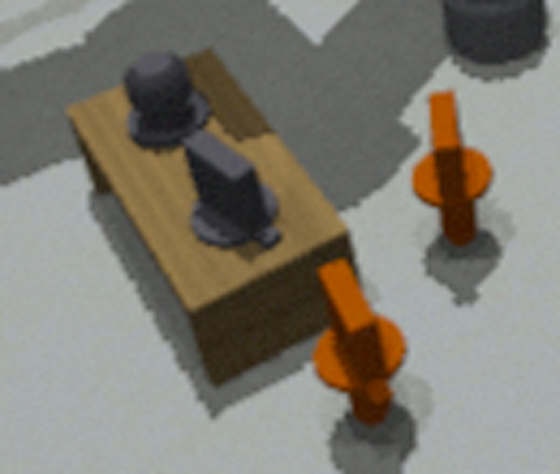

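View pics/c2.png

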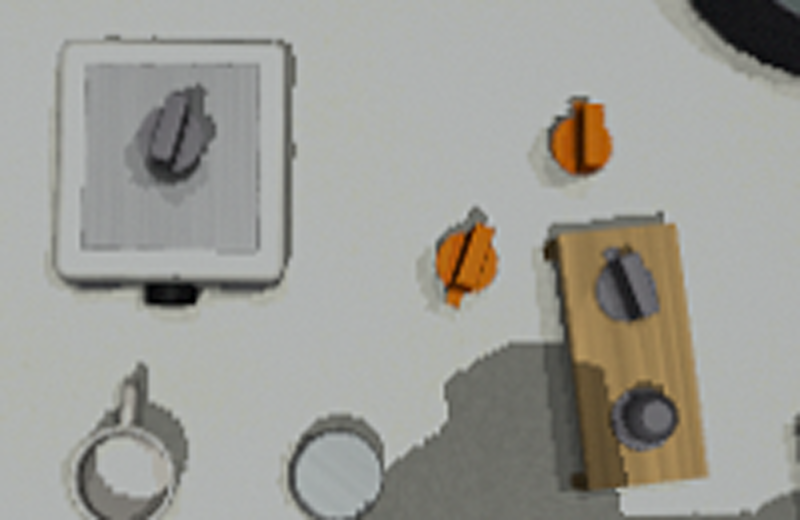

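View pics/c3.png

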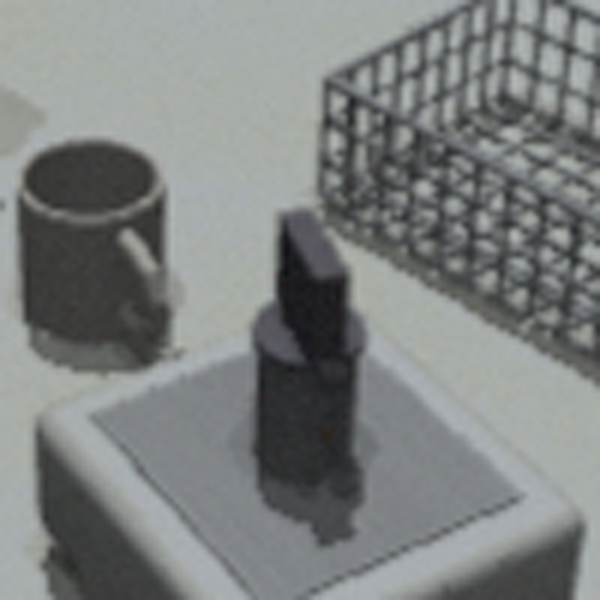

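The rack holds two grey parts. The flat-barred, lugged one, at about (357,192) top and (143,262) scene, is the new stem. The round knob, at (361,224) top and (128,240) scene, is the dough tool. The two orange ones, at (317,184) and (345,155) top, are look-alikes. The crop confirms the bar and lug on the grey one. The worn stem is in the hub at about (244,154) top. Next I'll fit the yaws with model overlays.

```bash
cat >> h.py <<'E'
def model(x,y,z,yaw,lug=True):
    a=np.linspace(0,2*np.pi,24)
    cyl=lambda z0:np.c_[22*np.cos(a),22*np.sin(a),0*a+z0]
    bx=lambda x0,x1,y0,y1,z0,z1:np.array([[X,Y,Z] for X in(x0,x1) for Y in(y0,y1) for Z in(z0,z1)],float)
    parts=[np.r_[cyl(0),cyl(5)],bx(20,32,-5,5,0,5),bx(-22,22,-7,7,5,46)]
    R=np.array([[np.cos(yaw),-np.sin(yaw),0],[np.sin(yaw),np.cos(yaw),0],[0,0,1]])
    return [p@R.T+[x,y,z] for p in parts]
def overlay(c,img,box,s,x,y,z,yaw):
    u0,v0,u1,v1=box
    o=cv2.resize(np.ascontiguousarray(img[v0:v1,u0:u1,::-1]),None,fx=s,fy=s,interpolation=cv2.INTER_CUBIC)
    for p,col in zip(model(x,y,z,yaw),((0,255,0),(0,0,255),(255,0,0))):
        q=((pix(c,p)-[u0,v0]+.5)*s).astype(np.int32)
        cv2.polylines(o,[cv2.convexHull(q)],True,col,1)
    return o
E
python3 - <<'E'
from h import *
T=cap('top');S=cap('scene')
for nm,(x,y,z),yaws,bt,bs in (('new',(508,-286,60),(10,20,30),(335,168,385,213),(118,235,168,280)),('worn',(604,33,140),(-30,-18,-6),(222,130,267,175),(262,180,312,225))):
    rows=[np.hstack([overlay(c,c['img'],b,5,x,y,z,np.radians(a)) for a in yaws]) for c,b in((T,bt),(S,bs))]
    cv2.imwrite(f'pics/ov_{nm}.png',cv2.resize(np.vstack([r[:, :675] if nm=='worn' else r for r in [cv2.resize(q,(750,225)) if 0 else cv2.resize(q,(780,280)) for q in rows]]),(780,560)))
E
```

```text
(no output)
```

View pics/ov_new.png

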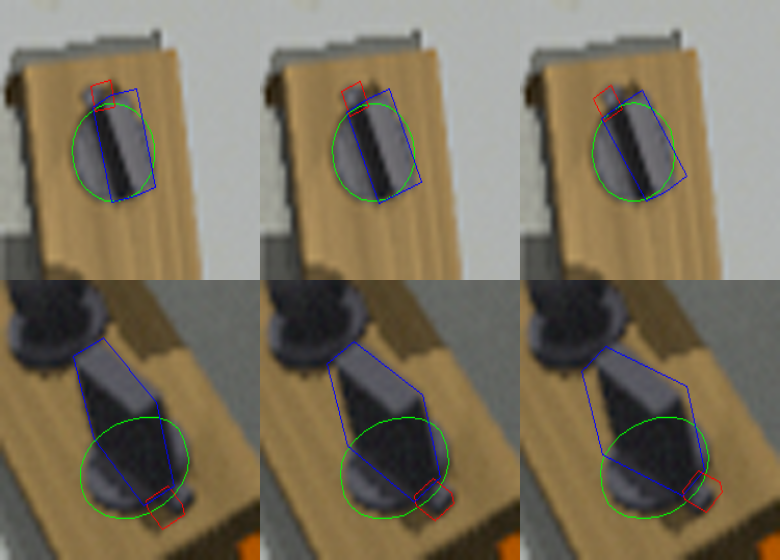

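View pics/ov_worn.png

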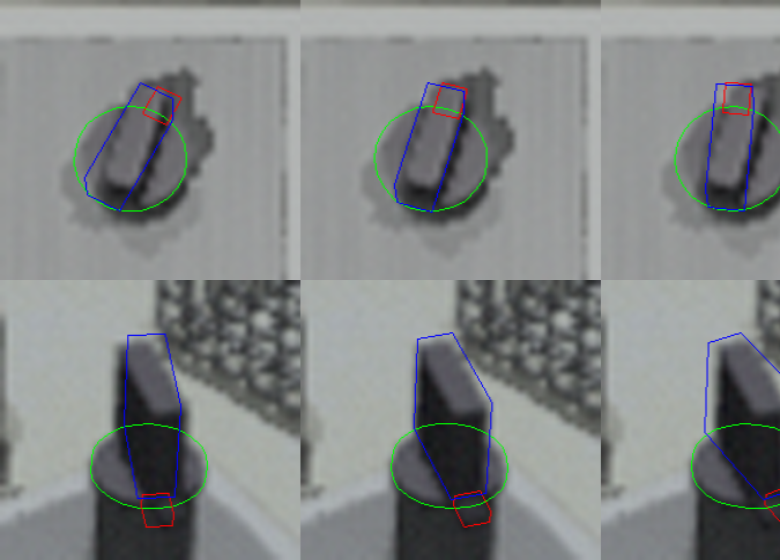

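```bash
cat >> h.py <<'E'
def fit(cs,x,y,z,yaw,lugw=True,parts=(0,2)):
    from scipy.optimize import minimize
    G=[]
    for c in cs:
        g=cv2.GaussianBlur(cv2.cvtColor(c['img'],cv2.COLOR_RGB2LAB).astype(np.float32),(0,0),0.8)
        m=np.sqrt(sum(cv2.Sobel(g[:,:,k],cv2.CV_32F,1,0)**2+cv2.Sobel(g[:,:,k],cv2.CV_32F,0,1)**2 for k in range(3)))
        G.append(np.minimum(m,120))
    def cost(p):
        tot=0
        for c,m in zip(cs,G):
            M=model(p[0],p[1],z,p[2]); top=M[2][[1,3,7,5]]
            segs=[top, M[0][24:]]
            for s in segs:
                P=np.concatenate([np.linspace(a,b,12,endpoint=False) for a,b in zip(s,np.roll(s,-1,0))]) if len(s)==4 else s
                q=pix(c,P).astype(np.float32)
                v=cv2.remap(m,q[:,0:1],q[:,1:2],cv2.INTER_LINEAR)
                tot-=v.mean()
        return tot
    best=None
    for dx in(-6,-3,0,3,6):
      for dy in(-6,-3,0,3,6):
        for da in np.radians((-20,-13,-7,0,7,13,20)):
          v=cost((x+dx,y+dy,yaw+da))
          if best is None or v<best[0]: best=(v,(x+dx,y+dy,yaw+da))
    r=minimize(cost,best[1],method='Nelder-Mead',options=dict(initial_simplex=np.array(best[1])+np.array([[0,0,0],[2,0,0],[0,2,0],[0,0,.08]])))
    return r.x[0],r.x[1],np.degrees(r.x[2]),r.fun
E
python3 - <<'E'
from h import *
T=cap('top');S=cap('scene')
for cs in ([T],[S],[T,S]):
  print(np.round(fit(cs,508,-286,60,np.radians(22)),1),np.round(fit(cs,604,33,140,np.radians(-18)),1))
x=fit([T,S],508,-286,60,np.radians(22)); y=fit([T,S],604,33,140,np.radians(-18))
o=[]
for r,z,bt,bs in((x,60,(335,168,385,213),(118,235,168,280)),(y,140,(222,130,272,175),(262,180,312,225))):
    o.append(np.hstack([overlay(c,c['img'],b,7,r[0],r[1],z,np.radians(r[2])) for c,b in((T,bt),(S,bs))]))
cv2.imwrite('pics/fit.png',cv2.resize(np.vstack(o),(660,594)))
E
```

```text
[ 506.7 -285.2   18.9 -219.2] [ 604.8   28.6   -7.  -184.1]
[ 509.5 -284.8   20.9 -217.1] [ 606.    30.5  -12.9 -210.1]
[ 508.6 -284.8   19.6 -432. ] [ 606.    31.2  -19.2 -394.5]
```

View pics/fit.png

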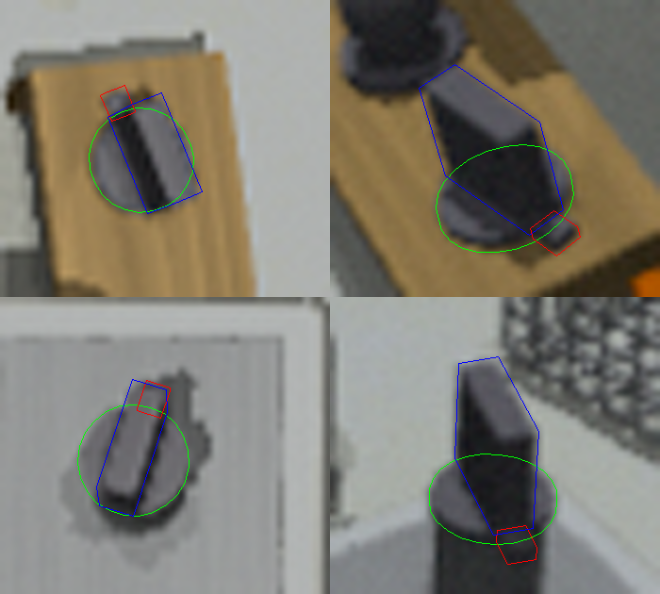

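```bash
python3 -m handwheel '{"translation":[[0.1,0.1,0.1],[0.2,0.24,0.1],[0.22,0.26,0.1],[0.22,0.26,0.05],[0.22,0.26,0],[0.22,0.26,0],[0.22,0.26,0],[0.22,0.26,0]],"twist":[-0.04,-0.05,-0.05,-0.05,-0.05,-0.05,-0.05,-0.05]}' 0
```

```text
time: 2.1
tool_pos: [403.4, -209.7, 269.6]
tcp_rot: [-3.137, -0.001, -1.909]
contact_force: [-0.1, -0.1, 0.4]
grip_width: 92.2
```

```bash
python3 -m handwheel '{"translation":[[0.22,0.26,0],[0.22,0.26,0],[0.22,0.26,0],[0.22,0.26,0],[0.22,0.26,0],[0.16,0.2,0],[0.1,0.1,0],[0,0,0]],"twist":[0,0,0,0,0,0,0,0]}' 0
python3 - <<'E'
from h import *
T=cap('top','t1.png');S=cap('scene','s1.png');o=get_obs();print(o['tool_pos'],o['tcp_rot'])
E
```

```text
time: 3.1
tool_pos: [614.6, 42.8, 268.9]
tcp_rot: [-3.136, -0.002, -1.905]
contact_force: [-0.5, 0.4, -0.3]
grip_width: 91.8
[613.78604902  41.41272684 269.32741558] [-3.13608254e+00 -2.34433543e-03 -1.90653794e+00]
```

View pics/s1.png

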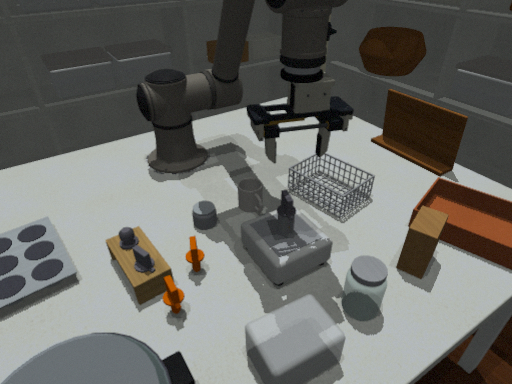

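```bash
python3 -m handwheel '{"translation":[[-0.06,-0.065,0],[0,0,-0.1],[0,0,-0.12],[0,0,-0.12],[0,0,-0.12],[0,0,-0.1],[0,0,-0.05],[0,0,0]],"twist":[0.01,0,0,0,0,0,0,0]}' 0
python3 - <<'E'
from h import *
T=cap('top','t2.png');S=cap('scene','s2.png');o=get_obs();print(o['tool_pos'],o['tcp_rot'],o['contact_force'])
a=cv2.imread('pics/s2.png')[130:230,230:360];b=cv2.imread('pics/t2.png')[100:200,180:310]
cv2.imwrite('pics/c4.png',cv2.resize(np.hstack([a,b]),(780,300),interpolation=cv2.INTER_CUBIC))
E
```

```text
time: 4.2
tool_pos: [599.1, 24.9, 172.1]
tcp_rot: [-3.138, -0.004, -1.898]
contact_force: [0.7, 0.5, -0.3]
grip_width: 91.8
[599.72818897  24.98494987 173.08336987] [-3.13667881e+00 -3.07726208e-03 -1.89809220e+00] [-0.34905717 -0.82649037  0.2832123 ]
```

View pics/c4.png

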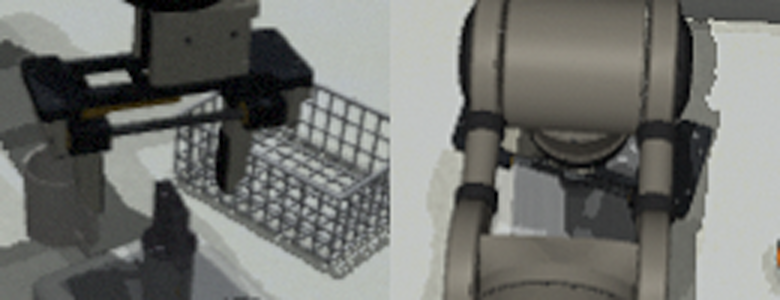

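```bash
python3 - <<'E'
from h import *
from scipy.spatial.transform import Rotation as Ro
S=cap('scene','s3.png');o=get_obs();print(o['time'],o['tool_pos'],o['joint_positions'])
R=Ro.from_euler('xyz',o['tcp_rot']).as_matrix();p=np.array(o['tool_pos'])
for q in ([46,0,22],[-46,0,22],[0,0,0],[0,0,22]): print(q,(p+R@q).round(),pix(S,p+R@q).round())
a=cv2.imread('pics/s3.png')
for q in ([46,0,22],[-46,0,22],[0,0,3]): cv2.circle(a,tuple(int(v) for v in pix(S,p+R@q)[0]),1,(0,0,255),-1)
cv2.imwrite('pics/c5.png',cv2.resize(a[130:230,230:360],(780,600),interpolation=cv2.INTER_CUBIC))
E
```

```text
4.35 [599.96159908  25.08427489 173.371957  ] [-0.08349025  0.51103015  1.37379554 -0.00437827  1.25210668  1.81575461]
[46, 0, 22] [585. -19. 152.] [[263. 210.]]
[-46, 0, 22] [615.  69. 151.] [[302. 203.]]
[0, 0, 0] [600.  25. 173.] [[283. 199.]]
[0, 0, 22] [600.  25. 151.] [[283. 207.]]
```

View pics/c5.png

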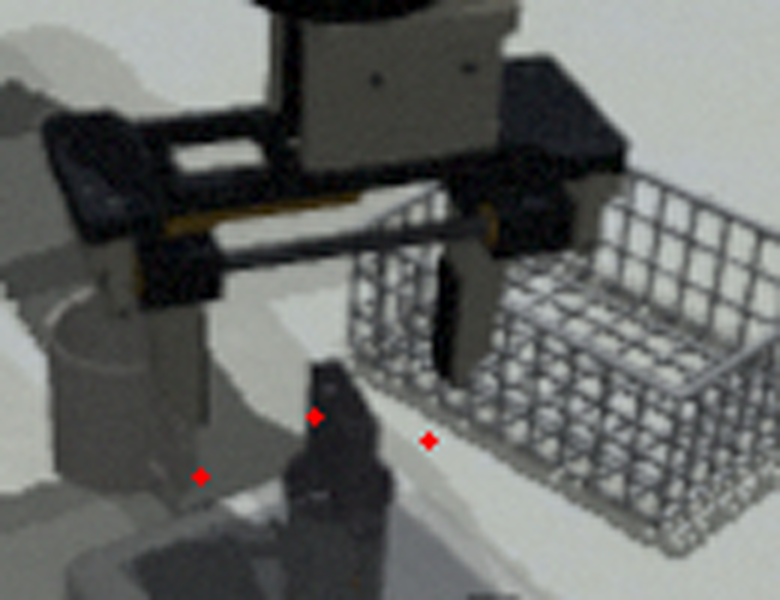

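```bash
python3 - <<'E'
from h import *
from scipy.spatial.transform import Rotation as Ro
S=cap('scene')
T=cap('top','t3.png')
for pos,rot,f in (([613.8,41.4,269.3],[-3.136,-.0023,-1.9065],'s1'),):
  R=Ro.from_euler('xyz',rot).as_matrix();p=np.array(pos)
  a=cv2.imread(f'pics/{f}.png')
  for q in ([46,0,22],[-46,0,22],[46,0,0],[-46,0,0],[0,0,3],[0,0,-44]): 
    u=pix(S,p+R@q)[0]; print(q,u.round()); cv2.circle(a,tuple(int(v) for v in u),1,(0,0,255),-1)
  a=cv2.resize(a[80:180,230:360],(780,600),interpolation=cv2.INTER_CUBIC)
  b=cv2.imread('pics/t1.png'); 
  for q in ([46,0,22],[-46,0,22],[0,0,-44]): 
    u=pix(T,p+R@q)[0]; cv2.circle(b,tuple(int(v) for v in u),1,(0,0,255),-1)
  cv2.imwrite('pics/c6.png',a); cv2.imwrite('pics/c7.png',cv2.resize(b[90:210,170:330],(800,600)))
E
```

```text
[46, 0, 22] [273. 174.]
[-46, 0, 22] [315. 169.]
[46, 0, 0] [274. 165.]
[-46, 0, 0] [316. 160.]
[0, 0, 3] [295. 164.]
[0, 0, -44] [296. 143.]
```

View pics/c6.png

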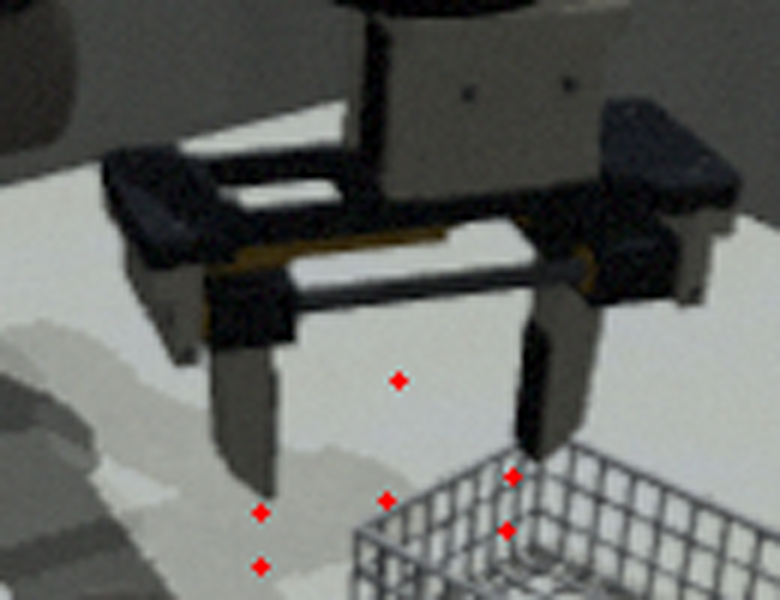

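View pics/c7.png

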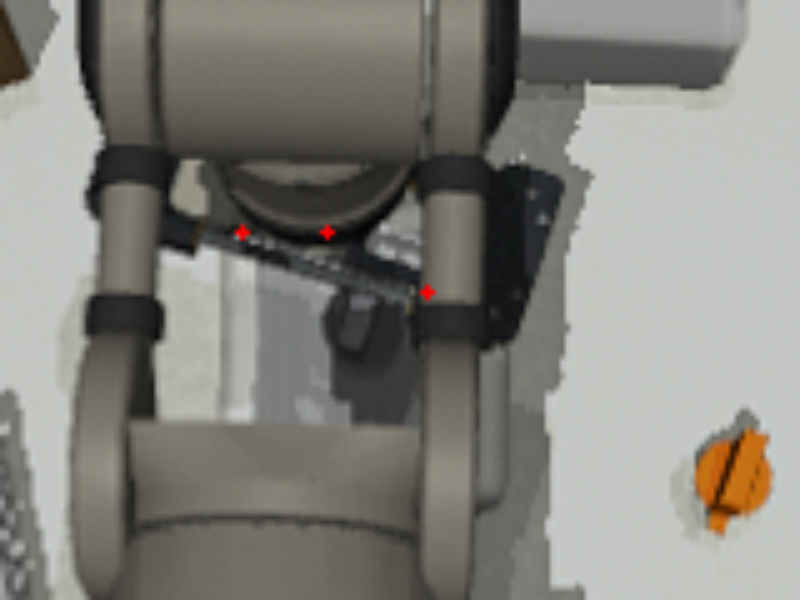

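```bash
cat >> h.py <<'E'
def tri(c1,u1,c2,u2):
    a0=ray(c1,u1,0);a1=ray(c1,u1,300);b0=ray(c2,u2,0);b1=ray(c2,u2,300)
    d=(a1-a0);e=(b1-b0);M=np.c_[d,-e];s=np.linalg.lstsq(M,b0-a0,rcond=None)[0]
    P=a0+s[0]*d;Q=b0+s[1]*e
    return (P+Q)/2,np.linalg.norm(P-Q)
E
python3 - <<'E'
from h import *
S=cap('scene');T=cap('top')
print(tri(T,(282,126),S,(256,121)),tri(T,(269.6,159),S,(247.5,106)))
R=np.array([[np.cos(-1.9065),-np.sin(-1.9065)],[np.sin(-1.9065),np.cos(-1.9065)]])
for P in (tri(T,(282,126),S,(256,121))[0],tri(T,(269.6,159),S,(247.5,106))[0]):
  print(R.T@(P[:2]-[613.8,41.4]),P[2]-269.3)
E
```

```text
(array([616.02915619, -55.98117719, 386.78015243]), np.float64(1.6649709617369426)) (array([546.4223135 , -29.06843055, 384.93845044]), np.float64(0.5754213705870861))
[91.21087714 34.18535798] 117.48015243196926
[ 88.73127008 -40.40190654] 115.63845043772193
```

The scene view shows the fingertips about 25 mm higher than the reported TCP implies. The open fingers pass outside the collar and hub, so I can safely centre, go lower and look again.

```bash
python3 -m handwheel '{"translation":[[0.033,0.04,0],[0,0,0],[0,0,-0.04],[0,0,-0.04],[0,0,-0.04],[0,0,-0.03],[0,0,0],[0,0,0]],"twist":[0,0,0,0,0,0,0,0]}' 0
cat >> h.py <<'E'
def tips(c,fn,box,s=6,zs=(22,0)):
    from scipy.spatial.transform import Rotation as Ro
    o=get_obs();R=Ro.from_euler('xyz',o['tcp_rot']).as_matrix();p=np.array(o['tool_pos']);g=o['grip_width']/2
    print(o['time'],p.round(1),np.degrees(o['tcp_rot']).round(1),o['contact_force'].round(1) if hasattr(o['contact_force'],'round') else o['contact_force'],round(o['grip_width'],1))
    u0,v0,u1,v1=box
    a=cv2.resize(np.ascontiguousarray(c['img'][v0:v1,u0:u1,::-1]),None,fx=s,fy=s,interpolation=cv2.INTER_CUBIC)
    for z in zs:
        for q in ([g,0,z],[-g,0,z]):
            u=(pix(c,p+R@q)[0]-[u0,v0]+.5)*s; cv2.circle(a,tuple(int(v) for v in u),3,(0,0,255),-1)
    cv2.imwrite('pics/'+fn,a)
E
python3 - <<'E'
from h import *
tips(cap('scene'),'c8.png',(230,130,360,230))
E
```

```text
time: 5.55
tool_pos: [605.1, 31.9, 148.9]
tcp_rot: [-3.137, -0.003, -1.897]
contact_force: [-0.5, -0.9, -1.2]
grip_width: 91.3
5.6 [605.1  31.9 148.9] [-179.7   -0.2 -108.7] [-0.1 -0.1  0.3] 91.6
```

View pics/c8.png

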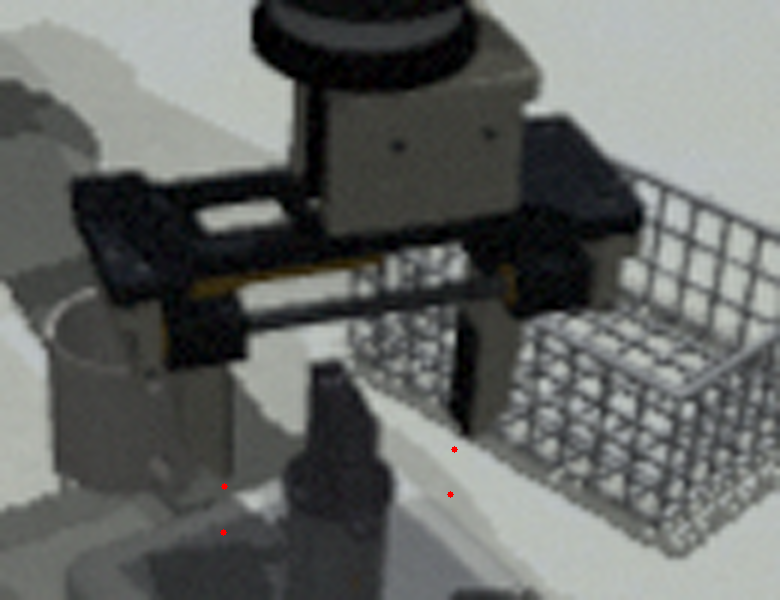

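```bash
python3 -m handwheel '{"translation":[[0,0,0],[0,0,0],[0,0,0],[0,0,0],[0,0,0],[0,0,0],[0,0,0],[0,0,0]],"twist":[0,0,0,0,0,0,0,0]}' 255
python3 - <<'E'
from h import *
tips(cap('scene'),'c9.png',(230,130,360,230))
E
```

```text
time: 6.6
tool_pos: [605.4, 31.9, 149.5]
tcp_rot: [-3.136, -0.003, -1.897]
contact_force: [-0.5, -0.6, 0.8]
grip_width: 16.4
6.65 [605.4  31.9 149.5] [-179.7   -0.2 -108.7] [ 0.1 -0.3 -0.4] 13.9
```

View pics/c9.png

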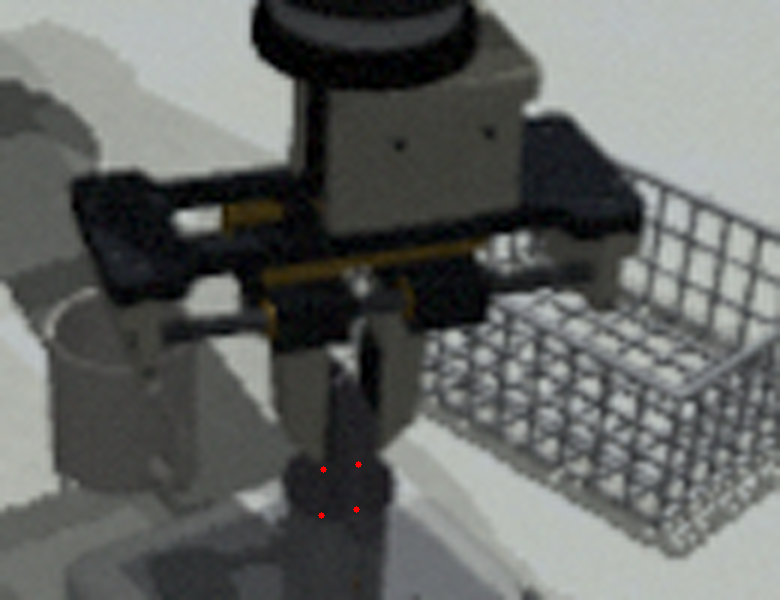

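```bash
python3 -m handwheel '{"translation":[[0,0,0],[0,0,0.02],[0,0,0.05],[0,0,0.08],[0,0,0.1],[0,0,0.1],[0,0,0.1],[0,0,0]],"twist":[0,0,0,0,0,0,0,0]}'
python3 - <<'E'
from h import *
c=cap('scene'); tips(c,'c10.png',(230,100,360,230))
t=cap('top','t10.png')
print([w(t,d['position']) for d in spot_point('top','hub_mouth')],[w(c,d['position']) for d in spot_point('scene','hub_mouth')])
E
```

```text
time: 7.65
tool_pos: [605.7, 31.9, 223.4]
tcp_rot: [-3.133, -0.002, -1.897]
contact_force: [-0.5, 0.1, -1.1]
grip_width: 13.8
7.7 [605.3  31.9 222.4] [-1.796e+02 -1.000e-01 -1.087e+02] [ 0.  -0.  -1.5] 13.6
[array([603.44686982,  33.74308616, 130.44546858])] [array([606.59522133,  30.9458517 , 132.84883595])]
```

View pics/c10.png

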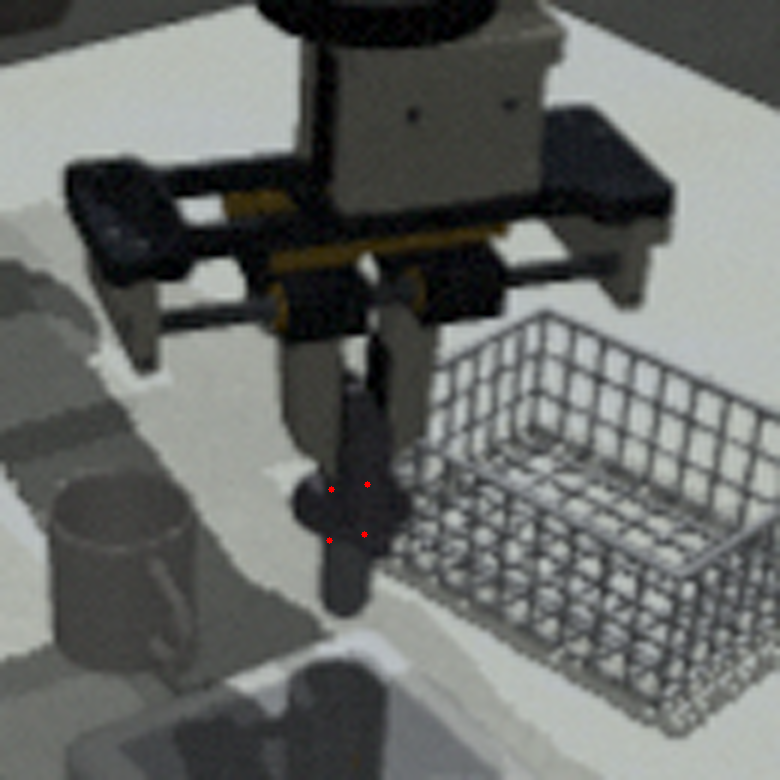

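```bash
python3 -m handwheel '{"translation":[[-0.08,0.15,0],[-0.14,0.28,0],[-0.14,0.28,0],[-0.14,0.28,0],[-0.14,0.28,0],[-0.14,0.28,0],[-0.1,0.2,0],[-0.04,0.08,0]],"twist":[0,0,0,0,0,0,0,0]}'
python3 - <<'E'
from h import *
c=cap('scene'); tips(c,'c11.png',(250,100,400,230),5)
E
```

```text
time: 8.85
tool_pos: [453.0, 318.9, 216.2]
tcp_rot: [3.136, -0.006, -1.896]
contact_force: [-0.8, -0.2, -0.6]
grip_width: 13.8
8.9 [452.6 319.6 216.1] [ 179.6   -0.3 -108.6] [-2.   1.1 -1.9] 14.0
```

View pics/c11.png

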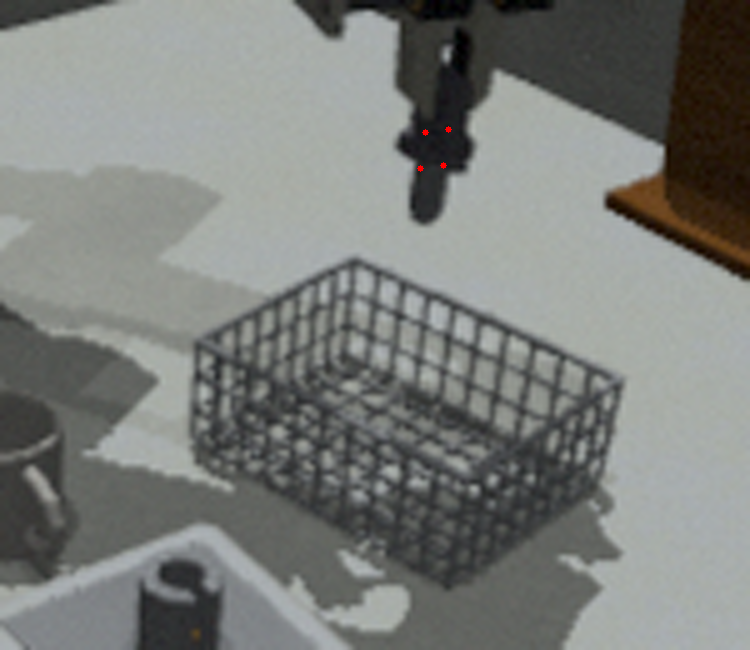

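```bash
python3 -m handwheel '{"translation":[[0.09,-0.08,0],[0,0,-0.1],[0,0,-0.18],[0,0,-0.18],[0,0,-0.18],[0,0,-0.18],[0,0,-0.1],[0,0,0]],"twist":[0,0,0,0,0,0,0,0]}'
python3 - <<'E'
from h import *
c=cap('scene'); tips(c,'c12.png',(250,100,400,230),5)
E
```

```text
time: 9.9
tool_pos: [468.1, 297.2, 67.1]
tcp_rot: [3.131, -0.011, -1.91]
contact_force: [0.0, 0.6, -0.7]
grip_width: 13.8
9.95 [468.6 297.4  67.9] [ 179.4   -0.6 -109.4] [ 0.7 -0.7 -1.7] 14.0
```

View pics/c12.png

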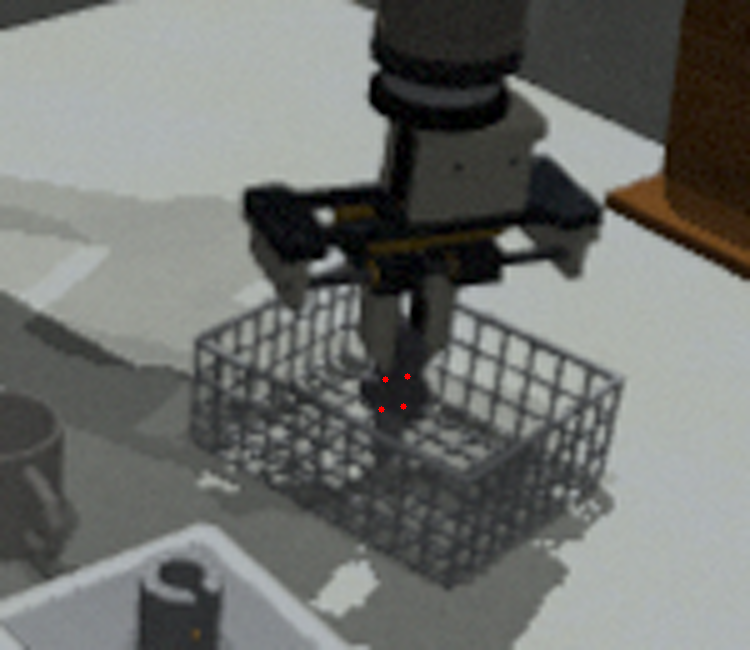

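```bash
python3 -m handwheel '{"translation":[[0,0,0],[0,0,0],[0,0,0],[0,0,0],[0,0,0.04],[0,0,0.08],[0,0,0.14],[0,0,0.2]],"twist":[0,0,0,0,0,0,0,0]}' 120
python3 -m handwheel '{"translation":[[0,0,0.25],[0,0,0.25],[0,-0.1,0.2],[0,-0.2,0.1],[0,-0.3,0],[0,-0.3,0],[0,-0.3,0],[0,-0.3,0]],"twist":[0,0,0,0,0,0,0,0]}' 120
python3 - <<'E'
from h import *
c=cap('scene','s13.png'); tips(c,'c13.png',(250,100,400,230),5)
t=cap('top','t13.png')
for c,n in((t,'top'),(c,'scene')):
  for l in('worn_grip','hub_mouth','basket_in'): print(l,[(round(d['score'],2),w(c,d['position']).round()) for d in spot_point(n,l)])
E
```

```text
time: 10.95
tool_pos: [469.5, 297.3, 141.7]
tcp_rot: [3.133, -0.009, -1.91]
contact_force: [-0.1, 0.8, 0.2]
grip_width: 48.8
time: 11.95
tool_pos: [469.2, 69.3, 276.7]
tcp_rot: [-3.137, 0.0, -1.903]
contact_force: [0.2, -0.1, -0.0]
grip_width: 48.6
12.0 [469.3  64.8 276.8] [-179.7   -0.2 -109.2] [ 1.7 -3.9  0.8] 48.5
worn_grip []
hub_mouth [(0.8, array([601.,  34., 130.])), (0.67, array([ 503., -287.,   61.]))]
basket_in [(0.57, array([464., 306.,   5.]))]
worn_grip [(0.52, array([468., 299.,  78.]))]
hub_mouth [(0.57, array([607.,  34., 133.]))]
basket_in [(0.77, array([465., 307.,   2.]))]
```

View pics/s13.png

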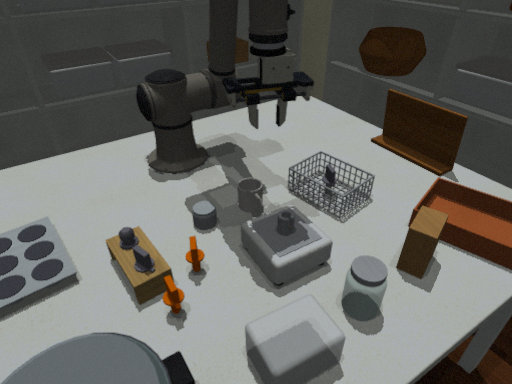

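View pics/t13.png

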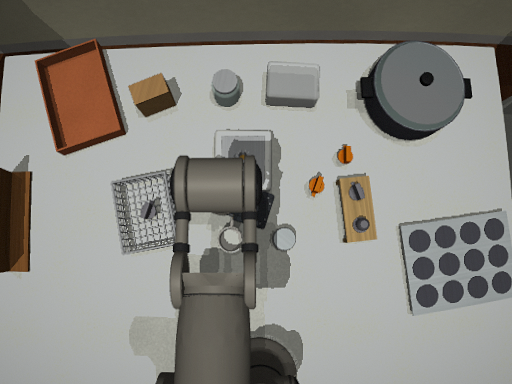

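The worn stem stands in the basket at about (330,180) scene, let go, with its grip at z ≈ 78, below the 90 mm limit. Next I'll measure the slot direction on the now open hub while the arm moves to the rack.

```bash
python3 -m handwheel '{"translation":[[0.02,-0.2,0],[0.03,-0.3,0],[0.03,-0.3,0],[0.03,-0.3,0],[0.03,-0.3,-0.02],[0.03,-0.3,-0.05],[0.03,-0.3,-0.1],[0.02,-0.2,-0.1]],"twist":[0.05,0.05,0.05,0.05,0.05,0.05,0.05,0.05]}' 0
python3 - <<'E'
from h import *
c=cap('scene','s14.png'); t=cap('top','t14.png')
o=get_obs();print(o['tool_pos'],np.degrees(o['tcp_rot']))
def hubov(c,box,s,yaw,x,y,z=130):
    u0,v0,u1,v1=box
    a=cv2.resize(np.ascontiguousarray(c['img'][v0:v1,u0:u1,::-1]),None,fx=s,fy=s,interpolation=cv2.INTER_CUBIC)
    an=np.linspace(0,2*np.pi,40)
    if yaw is None: return a
    for r in(11.2,19):
        q=((pix(c,np.c_[x+r*np.cos(an),y+r*np.sin(an),0*an+z])-[u0,v0]+.5)*s).astype(np.int32); cv2.polylines(a,[q],True,(0,255,0),1)
    d=np.array([np.cos(yaw),np.sin(yaw)]);n=np.array([-d[1],d[0]])
    for sg in(-4.25,4.25):
        P=np.array([np.r_[[x,y]+d*r+n*sg,z] for r in(10,21)]); q=((pix(c,P)-[u0,v0]+.5)*s).astype(np.int32); cv2.polylines(a,[q],False,(0,0,255),1)
    return a
L=[]
for c_,b in((t,(224,136,256,168)),(c,(270,200,302,232))):
    L.append(np.hstack([cv2.resize(hubov(c_,b,8,yw,604.5,32.5),(260,260)) for yw in(None,0,-.3)]))
cv2.imwrite('pics/hub.png',np.vstack(L))
E
```

```text
time: 13.35
tool_pos: [505.8, -258.1, 235.2]
tcp_rot: [-3.136, -0.0, -1.233]
contact_force: [0.4, -0.1, 0.8]
grip_width: 91.8
[ 504.93465126 -258.56723465  233.45893463] [-1.79802919e+02  1.37108828e-01 -7.08413651e+01]
```

View pics/hub.png

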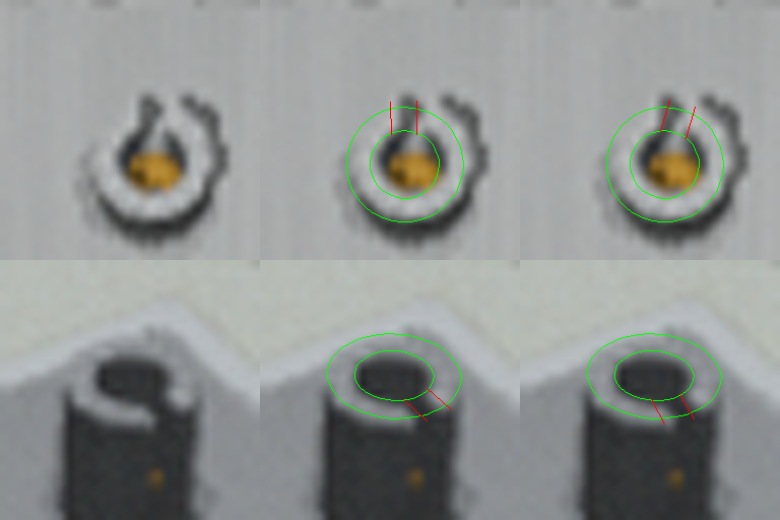

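View pics/s14.png

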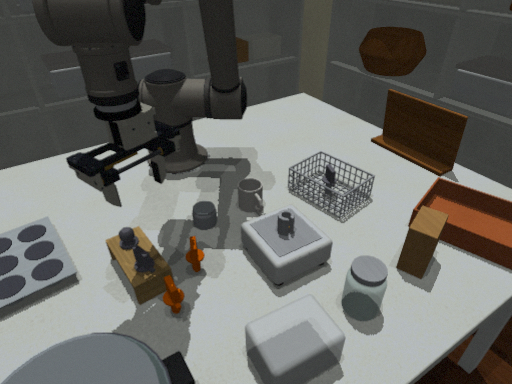

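```bash
python3 - <<'E'
from h import *
c=cap('scene'); t=cap('top')
import pickle; pickle.dump((c,t),open('ct.pkl','wb'))
L=[]
for c_,(u0,v0,u1,v1),(x,y) in((t,(230,143,256,169),(604.5,30)),(c,(272,204,298,230),(606,31))):
    a=cv2.resize(np.ascontiguousarray(c_['img'][v0:v1,u0:u1,::-1]),None,fx=15,fy=15,interpolation=cv2.INTER_CUBIC)
    a=cv2.convertScaleAbs(a,alpha=1.6,beta=-60)
    b=a.copy()
    an=np.linspace(0,2*np.pi,60)
    for r in(11.2,19):
        q=((pix(c_,np.c_[x+r*np.cos(an),y+r*np.sin(an),0*an+130])-[u0,v0]+.5)*15).astype(np.int32); cv2.polylines(b,[q],True,(0,255,0),1)
    for k in range(-40,21,10):
        d=np.array([np.cos(np.radians(k)),np.sin(np.radians(k))])
        q=((pix(c_,[[x+d[0]*r,y+d[1]*r,130] for r in(17,21)])-[u0,v0]+.5)*15).astype(np.int32); cv2.polylines(b,[q],False,(0,0,255) if k else (255,0,0),2)
    L.append(np.hstack([a,b]))
cv2.imwrite('pics/hub2.png',cv2.resize(np.vstack(L),(600,600)))
E
```

```text
(no output)
```

View pics/hub2.png

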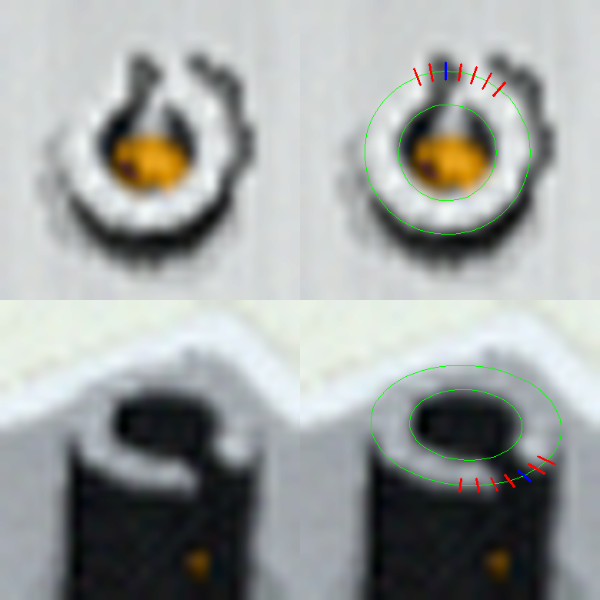

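```bash
python3 -m handwheel '{"translation":[[0.025,-0.17,0],[0,0,-0.1],[0,0,-0.18],[0,0,-0.18],[0,0,-0.18],[0,0,-0.18],[0,0,-0.1],[0,0,0]],"twist":[0.005,0,0,0,0,0,0,0]}' 0
python3 - <<'E'
from h import *
c=cap('scene'); tips(c,'c15.png',(90,180,220,280),6,(0,))
E
```

```text
time: 14.55
tool_pos: [511.4, -267.0, 95.4]
tcp_rot: [-3.132, 0.002, -1.221]
contact_force: [0.1, 0.7, 0.9]
grip_width: 91.7
14.6 [ 511.8 -267.3   96.1] [-1.794e+02  1.000e-01 -7.000e+01] [-0.5 -0.6 -0.4] 91.8
```

View pics/c15.png

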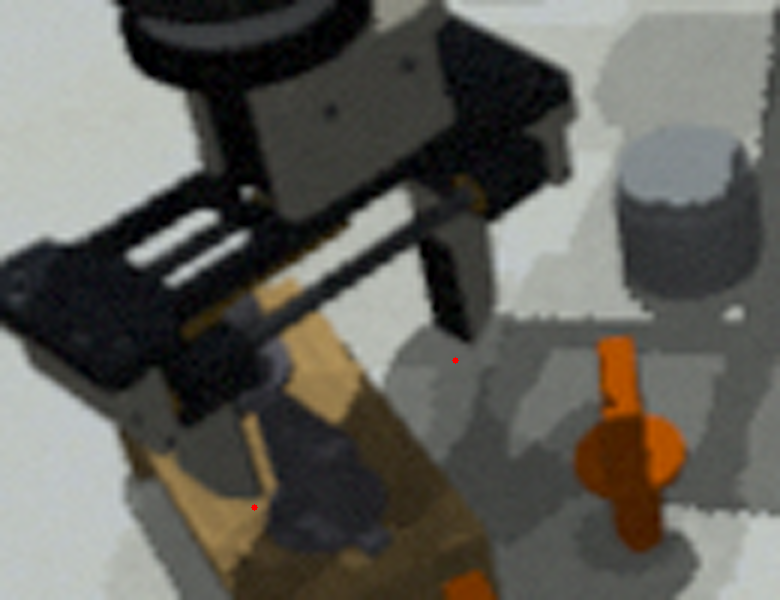

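```bash
python3 -m handwheel '{"translation":[[-0.02,-0.06,0],[0,-0.06,0],[0,0,0],[0,0,-0.03],[0,0,-0.05],[0,0,-0.05],[0,0,-0.04],[0,0,0]],"twist":[0,0,0,0,0,0,0,0]}' 0
python3 - <<'E'
from h import *
c=cap('scene'); tips(c,'c16.png',(90,180,220,280),6,(0,))
E
```

```text
time: 15.6
tool_pos: [509.5, -287.4, 71.2]
tcp_rot: [-3.129, -0.002, -1.222]
contact_force: [-0.6, -0.2, 0.7]
grip_width: 91.8
15.65 [ 509.7 -287.5   71.5] [-1.793e+02 -1.000e-01 -7.000e+01] [-0.4  0.5 -0.1] 91.5
```

View pics/c16.png

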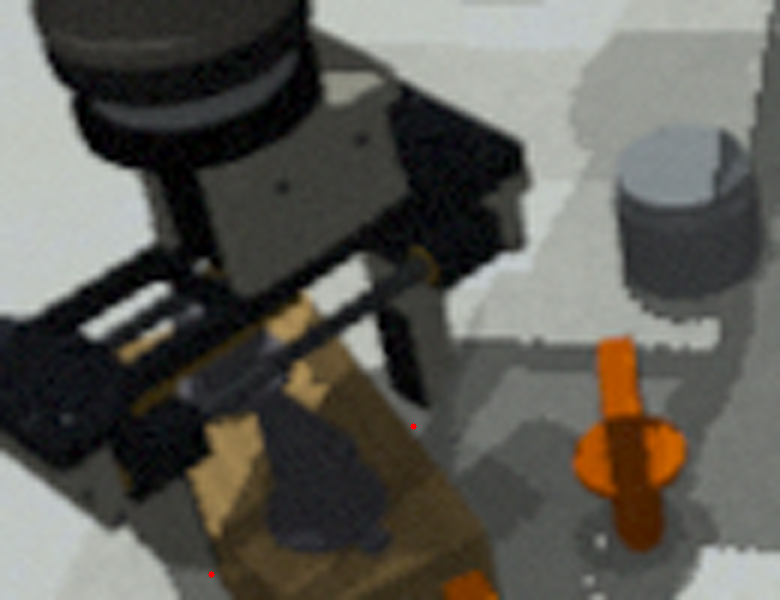

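```bash
python3 -m handwheel '{"translation":[[0,0,-0.015],[0,0,0],[0,0,0],[0,0,0],[0,0,0],[0,0,0],[0,0,0],[0,0,0]],"twist":[0,0,0,0,0,0,0,0]}' 255
python3 -m handwheel '{"translation":[[0,0,0],[0,0,0.03],[0,0,0.06],[0,0,0.1],[0,0,0.12],[0,0,0.12],[0,0,0.1],[0,0,0]],"twist":[0,0,0,0,0,0,0,0]}' 255
python3 - <<'E'
from h import *
c=cap('scene'); tips(c,'c17.png',(90,150,220,280),6,(0,))
E
```

```text
time: 16.65
tool_pos: [510.0, -287.6, 70.0]
tcp_rot: [-3.128, -0.003, -1.221]
contact_force: [-0.5, 0.6, 1.0]
grip_width: 16.2
time: 17.65
tool_pos: [510.2, -287.8, 156.1]
tcp_rot: [-3.127, -0.006, -1.222]
contact_force: [0.4, 0.3, -1.1]
grip_width: 13.7
17.7 [ 509.8 -287.6  155.2] [-179.2   -0.3  -70. ] [-0.9  0.1 -1.5] 13.7
```

View pics/c17.png

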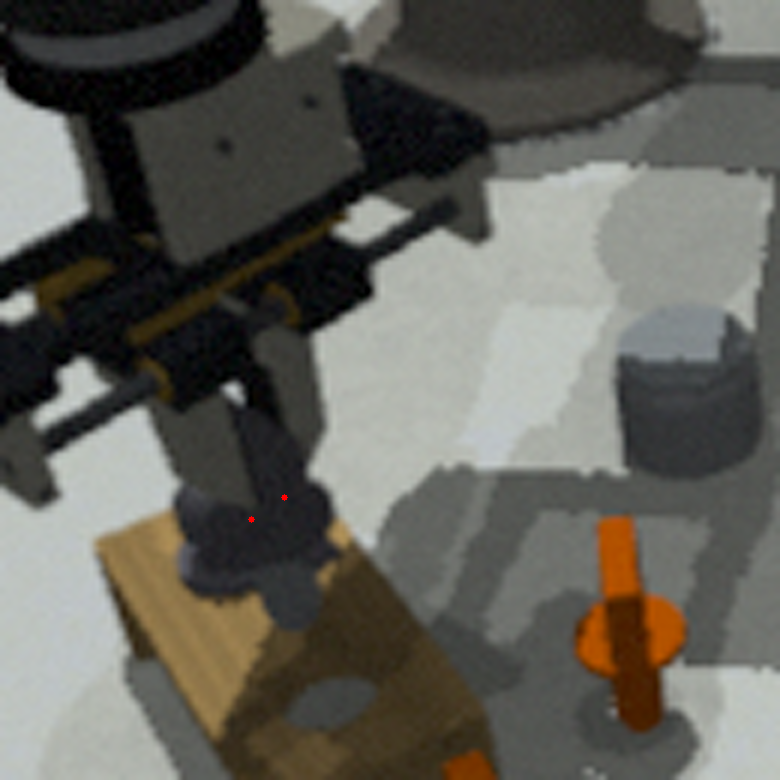

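```bash
python3 -m handwheel '{"translation":[[0,0,0.15],[0.02,0.05,0.2],[0.05,0.18,0.15],[0.08,0.26,0.05],[0.08,0.26,0],[0.08,0.26,0],[0.08,0.26,0],[0.08,0.26,0]],"twist":[0,-0.03,-0.04,-0.04,-0.04,-0.04,-0.04,-0.04]}' 255
python3 -m handwheel '{"translation":[[0.08,0.26,0],[0.05,0.15,0],[0.02,0.05,0],[0,0,0],[0,0,0],[0,0,0],[0,0,0],[0,0,0]],"twist":[-0.02,0,0,0,0,0,0,0]}' 255
python3 - <<'E'
from h import *
c=cap('scene'); tips(c,'c18.png',(230,100,360,230),6,(0,))
E
```

```text
time: 18.7
tool_pos: [577.8, -52.7, 232.6]
tcp_rot: [-3.138, 0.004, -1.666]
contact_force: [1.8, 0.2, -1.5]
grip_width: 14.3
time: 19.7
tool_pos: [599.0, 18.0, 228.6]
tcp_rot: [3.138, 0.003, -1.699]
contact_force: [0.6, -0.3, -0.6]
grip_width: 13.9
19.75 [599.   18.  228.6] [179.8   0.2 -97.3] [ 0.1  0.9 -2. ] 13.9
```

View pics/c18.png

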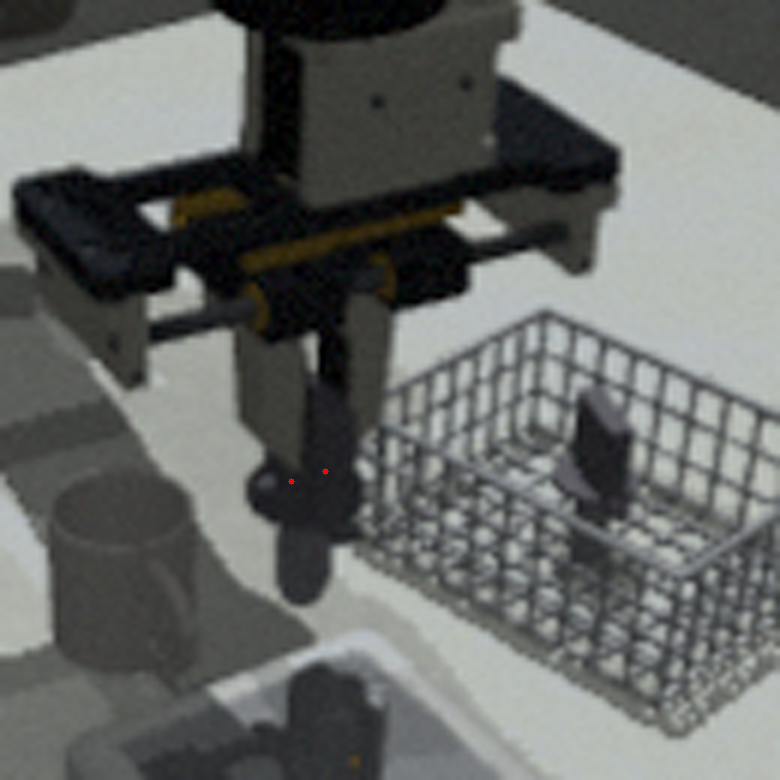

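```bash
python3 -m handwheel '{"translation":[[0.02,0.045,0],[0.02,0.045,0],[0,0,0],[0,0,0],[0,0,-0.06],[0,0,-0.06],[0,0,-0.05],[0,0,0]],"twist":[0,0,0,0,0,0,0,0]}' 255
python3 - <<'E'
from h import *
c=cap('scene'); tips(c,'c19.png',(230,100,360,230),6,(0,))
E
```

```text
time: 20.75
tool_pos: [604.9, 32.6, 200.4]
tcp_rot: [3.136, 0.003, -1.698]
contact_force: [0.2, -0.2, -2.0]
grip_width: 14.0
20.8 [605.1  32.6 200.8] [179.7   0.2 -97.3] [-0.1 -0.4 -0.7] 13.7
```

View pics/c19.png

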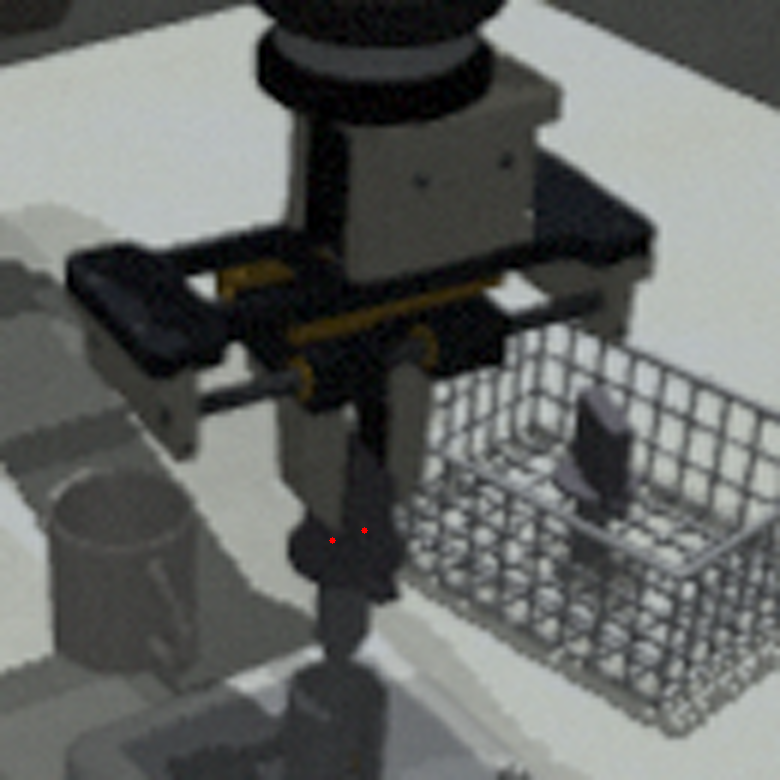

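```bash
python3 -m handwheel '{"translation":[[0,-0.003,-0.03],[0,0,-0.03],[0,0,-0.03],[0,0,-0.03],[0,0,-0.03],[0,0,-0.02],[0,0,0],[0,0,0]],"twist":[0,0,0,0,0,0,0,0]}' 255
python3 - <<'E'
from h import *
c=cap('scene'); tips(c,'c20.png',(230,100,360,230),6,(0,))
E
```

```text
time: 21.8
tool_pos: [607.1, 31.1, 175.1]
tcp_rot: [-3.14, 0.002, -1.699]
contact_force: [1.2, -0.6, -1.1]
grip_width: 14.1
21.85 [607.1  31.2 175.1] [-1.799e+02  1.000e-01 -9.730e+01] [ 1.  -0.5 -1.6] 13.9
```

View pics/c20.png

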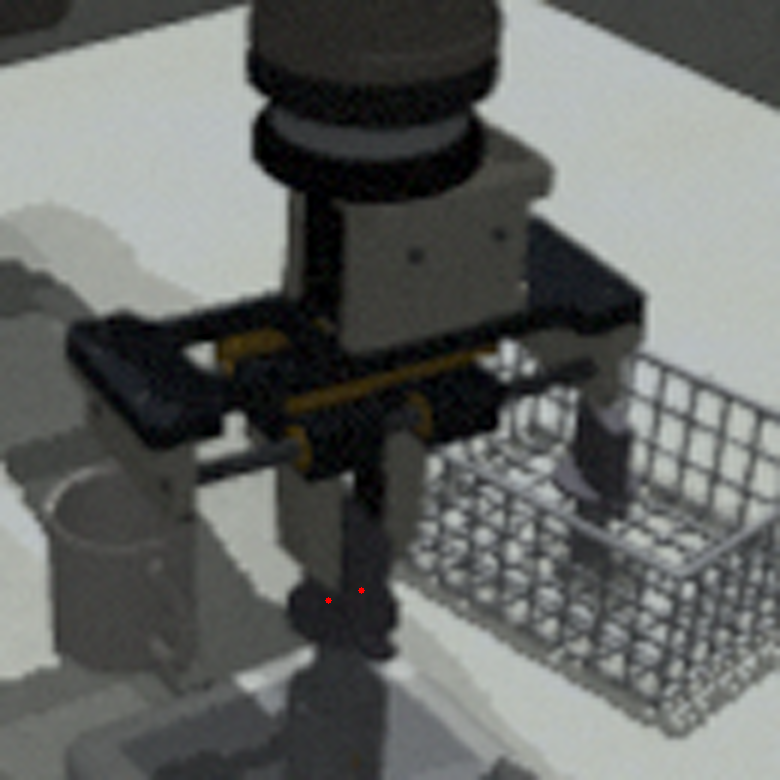

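```bash
python3 -m handwheel '{"translation":[[0,0,-0.015],[0,0,-0.015],[0,0,-0.015],[0,0,-0.015],[0,0,-0.015],[0,0,0],[0,0,0],[0,0,0]],"twist":[0,0,0,0,0,0,0,0]}' 255
```

```text
time: 22.85
tool_pos: [607.0, 31.1, 163.1]
tcp_rot: [-3.14, 0.002, -1.699]
contact_force: [1.2, -1.4, -1.8]
grip_width: 13.8
```

```bash
python3 -m handwheel '{"translation":[[0,0,-0.015],[0,0,-0.015],[0,0,-0.015],[0,0,-0.015],[0,0,-0.015],[0,0,0],[0,0,0],[0,0,0]],"twist":[0,0,0,0,0,0,0,0]}' 255
python3 - <<'E'
from h import *
c=cap('scene'); tips(c,'c21.png',(230,100,360,230),6,(0,))
E
```

```text
time: 23.85
tool_pos: [607.0, 31.1, 151.1]
tcp_rot: [-3.14, 0.002, -1.699]
contact_force: [0.7, -2.3, -0.9]
grip_width: 13.8
23.9 [607.1  31.1 151.1] [-1.799e+02  1.000e-01 -9.730e+01] [ 1.6 -1.6 -2.1] 13.9
```

View pics/c21.png

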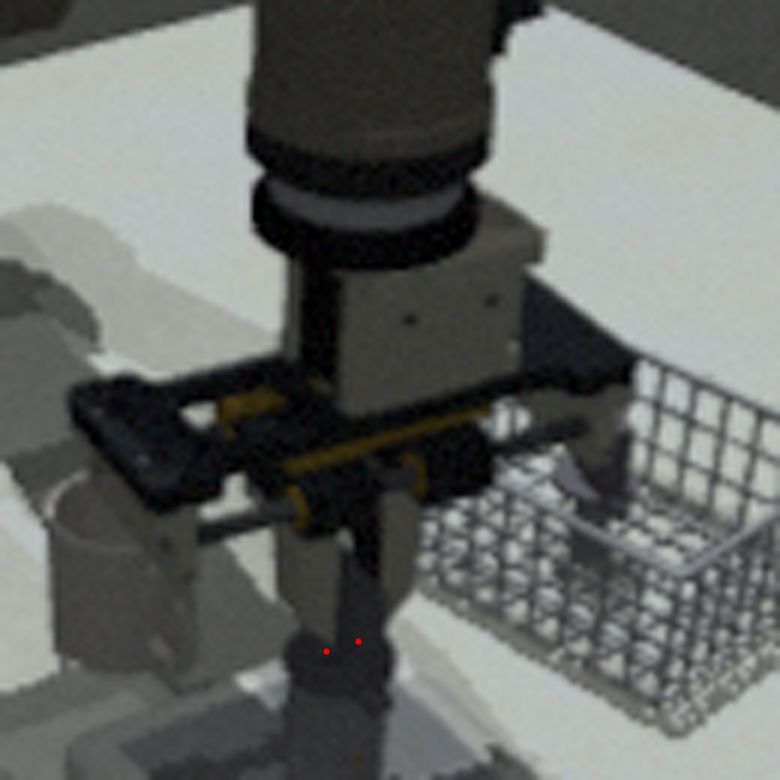

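```bash
python3 -m handwheel '{"translation":[[0,0,-0.015],[0,0,-0.015],[0,0,-0.015],[0,0,-0.01],[0,0,0],[0,0,0],[0,0,0],[0,0,0]],"twist":[0,0,0,0,0,0,0,0]}' 255
python3 -m handwheel '{"translation":[[0,0,-0.01],[0,0,-0.01],[0,0,0],[0,0,0],[0,0,0],[0,0,0],[0,0,0],[0,0,0]],"twist":[0,0,0,0,0,0,0,0]}' 255
```

```text
time: 24.9
tool_pos: [607.2, 31.2, 144.0]
tcp_rot: [-3.139, 0.002, -1.699]
contact_force: [-0.1, -0.7, 2.8]
grip_width: 13.6
time: 25.9
tool_pos: [607.2, 31.2, 141.3]
tcp_rot: [-3.138, 0.002, -1.699]
contact_force: [-0.6, -0.8, 4.7]
grip_width: 13.7
```

```bash
python3 -m handwheel '{"translation":[[0,0,-0.01],[0,0,0],[0,0,-0.01],[0,0,0],[0,0,0],[0,0,0],[0,0,0],[0,0,0]],"twist":[0,0,0,0,0,0,0,0]}' 255
python3 -m handwheel '{"translation":[[0,0,-0.01],[0,0,-0.01],[0,0,-0.01],[0,0,-0.01],[0,0,-0.01],[0,0,-0.01],[0,0,-0.01],[0,0,-0.01]],"twist":[0,0,0,0,0,0,0,0]}' 255
python3 - <<'E'
from h import *
c=cap('scene'); tips(c,'c22.png',(230,100,360,230),6,(0,))
E
```

```text
time: 26.9
tool_pos: [607.2, 31.2, 140.4]
tcp_rot: [-3.137, 0.002, -1.698]
contact_force: [-1.6, -1.8, 6.1]
grip_width: 13.5
time: 27.9
tool_pos: [607.3, 31.2, 140.0]
tcp_rot: [-3.13, 0.002, -1.698]
contact_force: [-4.8, -1.2, 13.3]
grip_width: 14.0
27.95 [607.3  31.2 140. ] [-1.793e+02  1.000e-01 -9.730e+01] [-4.3 -1.4 13.9] 13.8
```

View pics/c22.png

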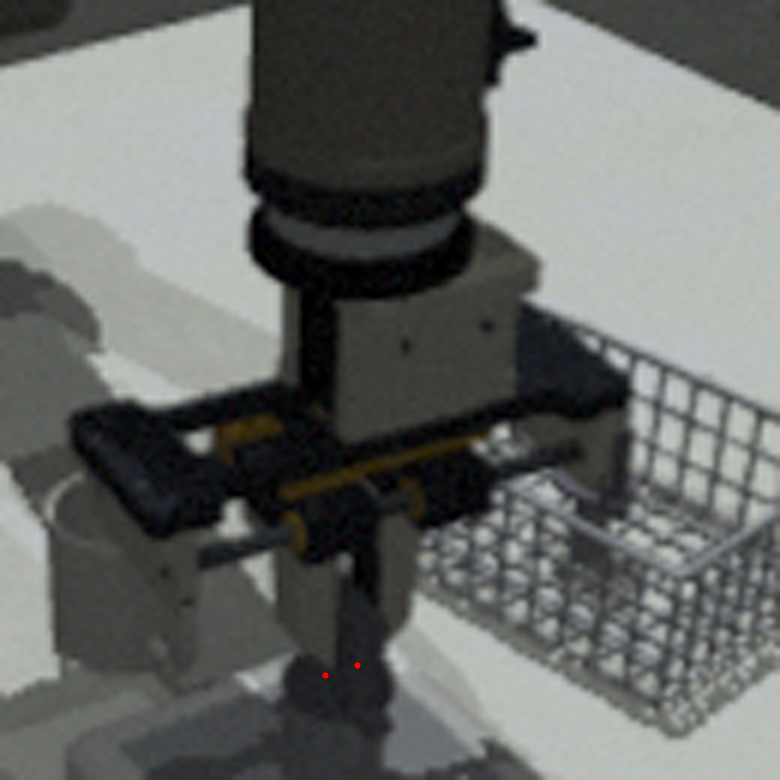

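```bash
python3 -m handwheel '{"translation":[[0,0,-0.01],[0,0,-0.01],[0,0,-0.01],[0,0,-0.01],[0,0,0],[0,0,0],[0,0,0],[0,0,0]],"twist":[0,0,0,0,0,0,0,0]}' 255
python3 - <<'E'
from h import *
c=cap('scene','s23.png'); tips(c,'c23.png',(260,170,320,230),10,()); t=cap('top','t23.png')
for n,c in(('scene',c),('top',t)):
  for l in('new_collar','worn_grip','mug','tin','dough_tool'): print(n,l,[(round(d['score'],2),w(c,d['position']).round()) for d in spot_point(n,l)][:3])
E
```

```text
time: 28.95
tool_pos: [607.0, 31.2, 140.2]
tcp_rot: [-3.126, 0.001, -1.698]
contact_force: [-1.6, -1.5, 5.1]
grip_width: 13.5
29.0 [607.   31.2 140.2] [-1.791e+02  1.000e-01 -9.730e+01] [-0.2 -1.4  5.5] 14.0
scene new_collar [(0.64, array([607.,  32., 124.])), (0.6, array([ 531., -179.,   48.])), (0.56, array([ 614., -265.,   42.]))]
scene worn_grip [(0.56, array([466., 301.,  79.]))]
scene mug [(0.64, array([385.,  67.,   1.]))]
scene tin [(0.86, array([381., -81.,   0.]))]
scene dough_tool [(0.55, array([ 420., -293.,   57.]))]
top new_collar [(0.75, array([ 536., -175.,   45.])), (0.54, array([ 617., -262.,   43.])), (0.46, array([603.,  30., 129.]))]
top worn_grip [(0.75, array([473., 300.,  80.]))]
top mug [(0.55, array([473., 302.,  82.]))]
top tin [(0.86, array([382., -80.,   1.]))]
top dough_tool [(0.61, array([ 419., -294.,   64.]))]
```

View pics/c23.png

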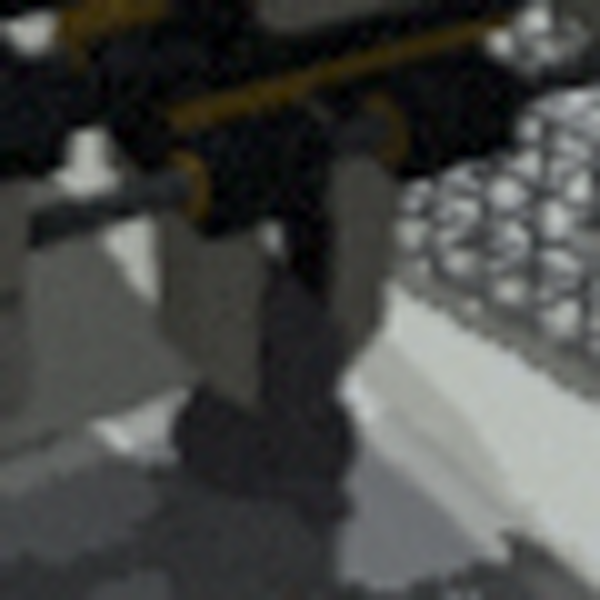

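View pics/s23.png

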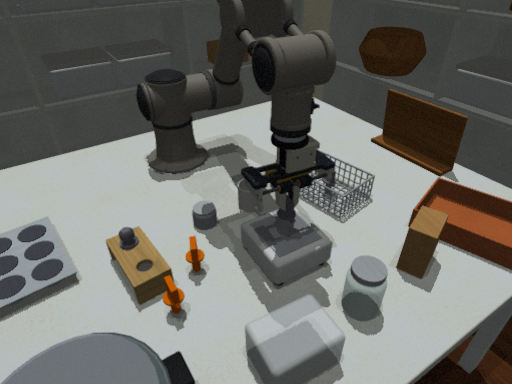

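```bash
python3 -m handwheel '{"translation":[[0,0,-0.01],[0,0,-0.01],[0,0,-0.01],[0,0,-0.01],[0,0,-0.01],[0,0,-0.01],[0,0,-0.01],[0,0,-0.01]],"twist":[0,0,0,0,0,0,0,0]}' 255
python3 - <<'E'
from plant import *
close_job()
o=get_obs();print(o['time'],o['tool_pos'],o['contact_force'],o['grip_width'])
E
```

```text
time: 30.55
tool_pos: [607.3, 31.2, 139.9]
tcp_rot: [-3.118, 0.001, -1.697]
contact_force: [-3.9, -1.6, 13.7]
grip_width: 13.7
the job is handed in; nothing more can be done
the job is handed in; nothing more can be done
```

The worn stem is out of the hub and in the wire basket. The new keyed stem is in the hub with its key in the slot, still gripped and pressed down. I handed the job in at about 30.5 s of the 64 s allowed; no verdict was reported.

**Last checks that agree**
- **New stem:** it went past the point where the key would stop on the rim, without my having to turn and search. The tool stopped at a reported z of 139.9 mm, and I had predicted 140 for a seated collar. It was pressing with about 14 N, well over the spring's 7 N, and gripping 13.7 mm of bar.
- **Worn stem:** it is let go and standing upright rather than lying down. Its grip is at about z = 80 mm, under the 90 mm limit.
- **Things to leave alone:** the low can and the round-knobbed tool read within about 8 mm of where they started in both cameras. The mug reads unmoved in the scene camera.

**Checks that disagreed**
- **Reported tool height:** the fingertips looked 20–25 mm higher in the pictures than the reported height implies. I took the grasp heights from the pictures, and both stems bore that out.
- **Top camera, mug:** in the last picture the network placed the mug on the worn stem in the basket, with a low score. I took that as a false hit.
- **Collar height:** the scene camera's network put the new collar at z = 124 mm and the top camera's at 129, where a seated collar is at 130. I relied on the tool height and the force instead.

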